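# Release the collecting tray of an injector test unit with the release pin

## Robot

A 6-joint arm with a two-finger parallel gripper is mounted at the origin on the work surface. World frame = base frame: x ahead of the robot, y to its left, z up, the work surface at z = 0. Lengths are in m, angles in degrees, forces in N, time in s.
With the tool pointing down it reaches from about 0.325 to 0.775 m from the base axis. Payload 9.3 kg.
Tool frame: the origin (TCP) lies on the centre line of the jaws, within the pads' length; the fingertips stand 25 mm ahead of it and the grasp point (between the pads) lies 6 mm ahead of it; y points along the fingers, z is the direction in which the jaws open and shut, and the axes are right-handed (so a half turn about y gives the same grasp; the last joint's range is limited). The gripper opens to 85 mm and grips with 20 to 120 N. Pads are 22 mm wide; open, the fingers measure 114 mm over their backs; the gripper's body (76 mm by 85 mm) begins 54 mm behind the grasp point. The pads swing forward as they close: fully open they stand 13 mm farther back than shut.
Start: joints at [-80.65, 14.817, 1.232, 76.415, 0, 81.257], TCP at [0.171, -0.523, 0.256] pointing down, gripper open.
Joint ranges: [-174.27, 174.27], [-52.1, 104.24], [-59.71, 78.15], [-110.17, 111.67], [-87.03, 83.33], [-180, 180]. Speed limits (degrees/s): [127.2, 127.2, 159.86, 180, 180, 180].

## Interface

Orientations are given as a 3x3 rotation matrix whose columns are the frame's x, y, z axes.
In Python, from plant import monitor, imaging, job gives the robot as it stands.
- The arm moves only by the tool move_arm, never from a script. Its arguments are lists of equal length, an entry for each row: "linear": the shift along the tool's x, y, z in mm, a list of three; "delta_rot": the turn, a rotation vector about the tool's x, y, z in rad, a list of three. In form: {"linear": [[dx, dy, dz], ...], "delta_rot": [[wx, wy, wz], ...]}. A call has 1 to 12 rows; each row shifts and turns the commanded pose from where the row before left it, along the tool's axes as they then stand; what a row does not reach is not made up. A row lasts 1/8 s, in which the tool goes at most 62.5 mm and 10.7 degrees, less where a joint would pass 70% of its speed; a pose out of reach is approached as far as the arm can. A call with a gripper value outside its range is refused whole. "gripper" is the finger opening in mm, from 0 to 85.4, set as the call begins (left out, the last holds). The fingers move at their own pace and stop on an object; "newtons" is the grip in N (left out, the last holds). Time passes only in rows, so rows that do not move let the fingers close. It gives the time, the measured TCP pose, the force and the opening at its end, in the units of the state.
- monitor.read_state(): the state, without advancing time (a new reading comes with each control period).
- imaging.capture(name): name is "side" or "top"; returns the picture (384x512x3 uint8, blue, green, red); there is no depth.
- imaging.calibration(name): a dict with "K" (3x3 intrinsics, pixels), "dist" ([k1, k2, p1, p2, k3] as OpenCV has them; the pictures are not rectified), "xyz" and "attitude" of the camera in the world. Camera axes: x right, y up, looking along -z (the intrinsics and any distortion apply to the point x, -y, -z); pixel columns grow to the right and rows downward; lengths in m; the calibration is good to about 2 mm. A picture is of the moment at which its call begins. calibration takes no time and is no camera call.
- job.hand_in(): hands the job in, once; it reports no verdict.
The state is a dict: "clock": time; "joints": joint angles; "joint_velocities": joint speeds; "tau": joint torques, N m; "tool_pos": TCP position; "orientation": TCP orientation; "wrist_force": force on the tool from outside, world axes, zero at the start; "torque": the same for the moment, N m; "opening": opening from 0.0 (shut) to 1.0 (fully open).
Only numpy, scipy, OpenCV 4.12 (cv2) and the standard library are available. Lean on these libraries where they do the work, as an engineer would, in place of code of your own. Each camera call takes 0.05 s, during which the arm holds its last target.

## Task

Take the thin release pin from its block, reach with it through the slotted hole in the cover of the test unit, feel for the hidden spring catch and press it gently until the collecting tray springs out. Then stand the pin back in its own block, fully down, and let go of it. Never force the pin against the unit, leave the tray to the spring, and leave the other things on the bench where they are.

Things in the scene. Friction and masses are not known exactly. Their poses are not given: they have to be found in the camera images.
- unit: Grey steel test unit fixed to the bench, 150 (x) by 160 (y) by 110 mm high. Origin: centre of its underside; its x axis points from the tray front to the back, y along the front, z up. The slotted hole is in its top cover, near the back.
- slot (a point): Centre of the slotted access hole, level with the upper face of the unit's cover; axes as the unit's. The hole is 13 mm wide (unit x) and 46 mm long (unit y); the cover is 4 mm thick. The pin must never press on any part of the unit, inside or out, with more than 25 N.
- plate_mid (a point): Point 22 mm straight below the slot's centre, on the top of a rubber-mounted steel plate, level all along the hole; pressed, it gives 1 mm per 6 N and bottoms after 4 mm. It has a well, 14 mm (unit x) by 10 mm (unit y), centred across the hole but anywhere from -16 to +16 mm along it (unit y); it differs every time, is not measured and must be felt for. The spring catch's head lies in the well.
- catch_level (a point): Point 25 mm below the slot's centre: the height of the catch head's top at rest, 3 mm below the plate's face (its place along the hole is unknown). Pushed straight down, the catch gives: about 3 N at first, rising to 6 N; after 6 to 7 mm it frees the tray, and at 10 mm it meets a hard stop.
- tray (a joint): How far the collecting tray has come out of the unit's front (m): 0 = shut and caught; once freed, its spring drives it out along the unit's -x to 0.045, within about half a second. It has no handle and must not be touched by the robot.
- tray_front (a point): Middle of the tray's front panel (120 mm wide, 50 high), 36 mm above the bench; axes as the unit's.
- pin_handle (a point): Centre of the square handle of the release pin: handle 16 by 16 mm and 45 mm tall, flats across the point's x and y axes; z runs up from tip to handle. The pin weighs about 60 g. It stands upright in its block at the start, this point 92.5 mm above the bench.
- pin_tip (a point): Lower end of the release pin. From here a round steel shaft, 7 mm in diameter with a slightly chamfered end, runs 65 mm up to the handle's underside (handle centre 87.5 mm above the tip).
- pin_block_hole0 (a point): Mouth of the hole of the release pin's block, in the middle of the top face of a black block 64 by 64 by 50 mm, fixed to the bench. Round hole, 8.5 mm in diameter with a small chamfer, 45 mm deep; fully down the pin's tip is 45 mm below this point.
- gauge_c (a point): Bystander: a thick round plug gauge (shaft 15 mm in diameter, round head 28 mm across) standing in a second, equal block; centre of the gauge, halfway up its 77 mm.
- injector_c (a point): Bystander: an injector, 150 mm long, lying on the bench; its middle.
- wrench_grip (a point): Bystander: a wrench lying on the bench; its grip.
- cleaner_c (a point): Bystander: a white can, 60 mm across, 150 mm high; its centre.
- cup_c (a point): Bystander: an aluminium cup, 70 mm across, 70 mm high; its centre.
- collar_c (a point): Bystander: a steel collar 44 mm across, 14 mm high, on the bench; its centre.
- nut_c (a point): Bystander: a nozzle nut, 24 mm across, 35 mm high, standing in an open black parts bin at the right; its centre.
There are look-alikes about, which are no part of the job. What is shaped like the part that bears pin_handle but pink is not meant.

How it is judged (in metres and radians):
On the way, in this order (a step that is already met when the one before it is completed fails the run):
1. the release pin is lifted clear of its block with the tray still shut (z of pin_tip in the frame of pin_block_hole0 above 0.005 m and value of joint tray below 0.005 m), for 0.1 s.
2. the tray springs out while the pin is in the access hole (value of joint tray above 0.01 m and horizontal distance between pin_tip and slot below 0.026 m and z of pin_tip in the frame of slot below -0.012 m), for 0.05 s.
At the end, for the whole second after the job is handed in: The tray is out by more than 35 mm, and the release pin stands in its own block: tip at least 38 mm below the hole's mouth and within 4 mm of its centre, leaning less than 0.12 rad, released (value of joint tray above 0.035 m and horizontal distance between pin_tip and pin_block_hole0 below 0.004 m and z of pin_tip in the frame of pin_block_hole0 below -0.038 m and angle between pin_handle's own z axis and vertical below 0.12 rad and linear speed of pin below 0.02 m/s); the robot touches nothing.
It fails at once if the pin presses on the unit with more than 25 N (contact force between pin and unit above 25 N).
It fails at once if the robot touches the tray with more than 1 N (contact force between any of the fingers, the arm and tray above 1 N).
It fails at once if the robot pushes on the unit with more than 25 N (contact force between any of the fingers, the arm and unit above 25 N).
It fails at once if a bystander is moved by more than 30 mm (distance of any of gauge_c, injector_c, wrench_grip, cleaner_c, cup_c, collar_c, nut_c from where it was at the start of the episode above 0.03 m).
It also fails if it takes over 72 s, if anything falls off the work surface, if the arm or the gripper's body presses on something with over 40 N, if the wrist force passes 120 N, or if a joint passes its speed limit or range.

## Working session

There is one attempt and no reset: what is moved stays moved. The work goes in short steps, Python scripts to look and compute and a tool call to move; the robot and the scene stay as the last step left them, time stands still between calls to the robot, and variables do not carry over. Pictures are saved under pics/ and viewed, and the job is handed in when it is done.

Besides the shell and the picture viewer there is one more tool, called by a JSON object that holds its "op" and its "data". move_arm: Moves the arm, as the interface text tells. Its arguments: {"type":"object","properties":{"linear":{"type":"array","items":{"type":"array","items":{"type":"number"}}},"delta_rot":{"type":"array","items":{"type":"array","items":{"type":"number"}}},"gripper":{"type":"number"},"newtons":{"type":"number"}},"required":["linear","delta_rot"]}

```bash
ls; mkdir -p pics
python3 - <<'E'
from plant import monitor, imaging
import cv2
for n in("top","side"):
    im=imaging.capture(n); cv2.imwrite(f"pics/{n}0.png",im); print(n,imaging.calibration(n))
s=monitor.read_state(); print({k:s[k] for k in s})
E
```

```text
pics
top {'K': array([[408.28443832,   0.        , 257.13680656],
       [  0.        , 408.28443832, 196.30766771],
       [  0.        ,   0.        ,   1.        ]]), 'dist': array([-0.05225735,  0.        ,  0.        ,  0.        ,  0.        ]), 'xyz': array([ 0.38069692, -0.02547201,  1.32534721]), 'attitude': array([[-0.00536931,  0.98598465, -0.16674962],
       [-0.99995997, -0.00410047,  0.00795259],
       [ 0.00715738,  0.16678565,  0.9859672 ]])}
side {'K': array([[435.26740538,   0.        , 257.40420295],
       [  0.        , 435.26740538, 191.01230919],
       [  0.        ,   0.        ,   1.        ]]), 'dist': array([0.01627915, 0.        , 0.        , 0.        , 0.        ]), 'xyz': array([ 0.02119047, -0.83431214,  0.75213651]), 'attitude': array([[ 0.8118203 ,  0.31618963, -0.49088891],
       [-0.58369799,  0.46195947, -0.66775003],
       [ 0.01563514,  0.8286239 ,  0.55958733]])}
{'clock': 0.1, 'joints': array([-8.06498737e+01,  1.48453130e+01,  1.19443638e+00,  7.64156932e+01,
       -7.24897876e-04,  8.12579370e+01]), 'joint_velocities': array([ 0.07292156, -0.09938986,  0.11567243,  0.10546381, -0.07701084,
       -0.06523173]), 'tau': array([ 4.14762457e-03, -5.56692410e+01,  3.45069087e+01,  1.16334285e-02,
       -1.74888191e-04,  1.36489902e-05]), 'tool_pos': array([ 0.17076769, -0.52258127,  0.25574995]), 'orientation': array([[-9.50558089e-01, -2.01248307e-04,  3.10546740e-01],
       [-3.10546762e-01,  1.14437093e-03, -9.50557415e-01],
       [-1.64082592e-04, -9.99999325e-01, -1.15028805e-03]]), 'wrist_force': array([-0.15091353, -0.44524909, -0.12262402]), 'torque': array([-0.04947333,  0.00377345, -0.01553212]), 'opening': 0.9993934647622548}
```

View pics/top0.png

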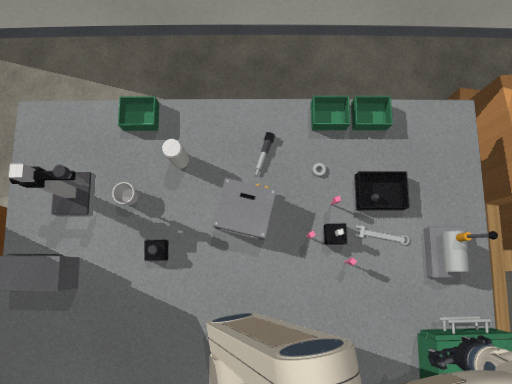

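View pics/side0.png

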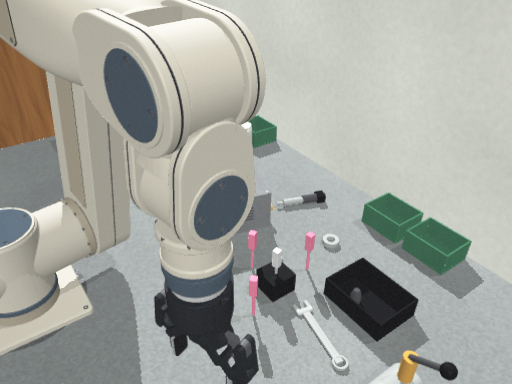

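The white-handled pin stands in the black block at top (336,234). The three pink pins at (312,235), (337,199) and (352,262) are look-alikes. The grey unit is at (245,208), with its slot at (247,196). I'll confirm these in enlarged crops.

Run:
```python
import cv2,numpy as np
t=cv2.imread("pics/top0.png");s=cv2.imread("pics/side0.png")
a=cv2.resize(t[185:280,290:415],None,fx=6,fy=6,interpolation=cv2.INTER_CUBIC);cv2.imwrite("pics/c1.png",a)
a=cv2.resize(t[170:250,205:285],None,fx=7,fy=7,interpolation=cv2.INTER_CUBIC);cv2.imwrite("pics/c2.png",a)
a=cv2.resize(s[220:330,230:340],None,fx=5,fy=5,interpolation=cv2.INTER_CUBIC);cv2.imwrite("pics/c3.png",a)
```

```text
(no output)
```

View pics/c1.png

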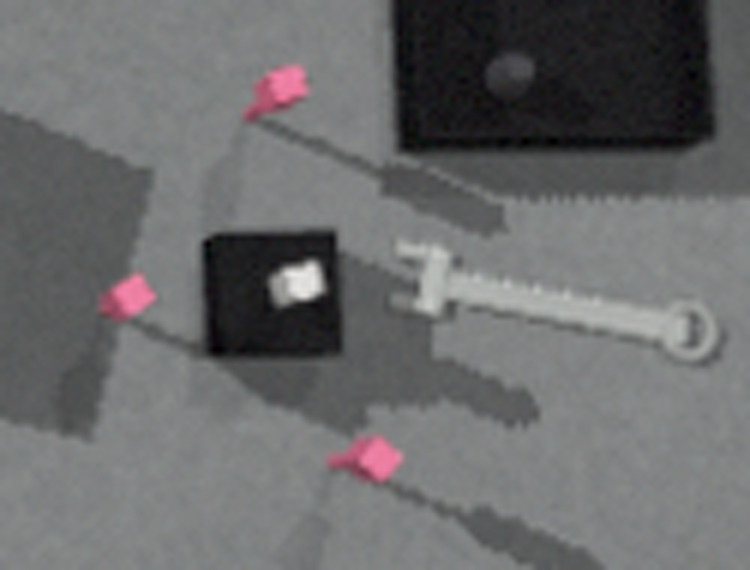

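View pics/c2.png

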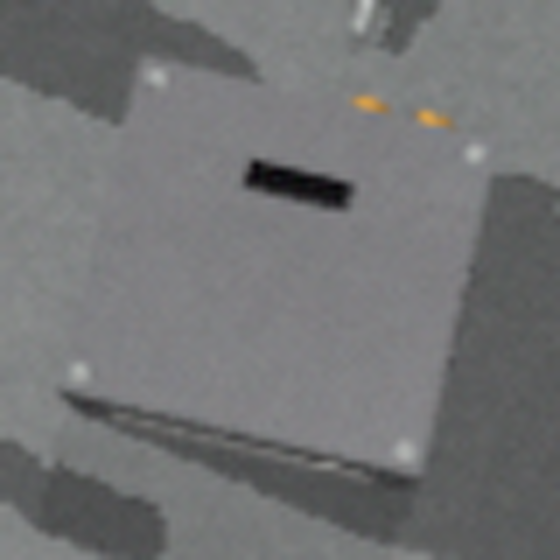

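View pics/c3.png

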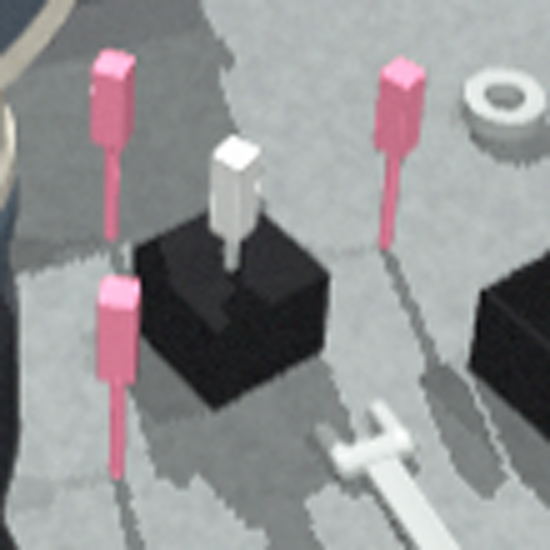

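The white-handled pin in the block (crop c1 at (312,281), c3 at (237,155)) is the one meant. The three others are pink and stand free on the bench. Next I'll measure.

```bash
cat > h.py <<'E'
import numpy as np,cv2
from plant import monitor,imaging
def ray(n,uv):
    c=imaging.calibration(n)
    p=cv2.undistortPoints(np.array([[uv]],float),c["K"],c["dist"])[0,0]
    d=c["attitude"]@np.array([p[0],-p[1],-1.]); return np.array(c["xyz"]),d
def atz(n,uv,z):
    o,d=ray(n,uv); return o+d*(z-o[2])/d[2]
def proj(n,P):
    c=imaging.calibration(n); q=np.asarray(c["attitude"]).T@(np.array(P)-c["xyz"])
    return cv2.projectPoints(np.array([[q[0],-q[1],-q[2]]]),np.zeros(3),np.zeros(3),c["K"],c["dist"])[0][0,0]
def up(X,f,o): return [(X[0]+.5)/f-.5+o[0],(X[1]+.5)/f-.5+o[1]]
def tri(a,b):
    o1,d1=ray("top",a);o2,d2=ray("side",b)
    s=np.linalg.lstsq(np.c_[d1,-d2],o2-o1,rcond=None)[0]; p,q=o1+s[0]*d1,o2+s[1]*d2
    return (p+q)/2,p-q
E
python3 - <<'E'
from h import *
np.set_printoptions(precision=4,suppress=True)
t=cv2.imread("pics/top0.png")
c1=lambda X:up(X,6,(290,185)); c2=lambda X:up(X,7,(205,170)); c3=lambda X:up(X,5,(230,220))
print("handle top",[atz("top",c1(p),.115) for p in [(312,281),(295,268),(320,260),(328,293),(302,303)]])
print("side", atz("side",c3((237,155)),.115), [atz("side",c3(p),.115) for p in[(215,154),(234,138),(259,155),(238,172)]]); print(tri(c1((312,281)),c3((237,155))))
print("block",[atz("top",c1(p),.05) for p in[(205,237),(337,231),(343,355),(210,356)]])
print("slot",[atz("top",c2(p),.11) for p in[(250,160),(354,185),(348,208),(245,184)]])
print("unit",[atz("top",c2(p),.11) for p in[(137,62),(492,150),(421,483),(62,394)]])
for n,p in dict(pinkA=(282,88),pinkB=(132,297),pinkC=(378,460)).items(): print(n,atz("top",c1(p),.115))
for n,p in dict(A=(250,113),B=(105,308),C=(333,462)).items(): print(n,'foot',atz("top",c1(p),.0))
for n,p in dict(A=(387,247),B=(112,240),C=(117,478)).items(): print(n,'footside',atz("side",c3(p),.0))
print("wrench head",atz("top",c1((420,280)),.0))
# gray
g=cv2.cvtColor(t,cv2.COLOR_BGR2GRAY).astype(float)
print(g[224:245,320:352].astype(int))
print(g[188:204,238:260].astype(int))
E
```

```text
handle top [array([ 0.4784, -0.286 ,  0.115 ]), array([ 0.4849, -0.2777,  0.115 ]), array([ 0.4888, -0.2904,  0.115 ]), array([ 0.4724, -0.2937,  0.115 ]), array([ 0.4675, -0.2806,  0.115 ])]
side [ 0.48   -0.2863  0.115 ] [array([ 0.4725, -0.2803,  0.115 ]), array([ 0.4858, -0.2768,  0.115 ]), array([ 0.4879, -0.2917,  0.115 ]), array([ 0.4737, -0.2951,  0.115 ])]
(array([ 0.479 , -0.2863,  0.1153]), array([-0.0013,  0.0008, -0.0003]))
block [array([ 0.507 , -0.2445,  0.05  ]), array([ 0.5098, -0.3141,  0.05  ]), array([ 0.445 , -0.3147,  0.05  ]), array([ 0.445 , -0.2452,  0.05  ])]
slot [array([0.5983, 0.0156, 0.11  ]), array([ 0.5872, -0.0293,  0.11  ]), array([ 0.5772, -0.0266,  0.11  ]), array([0.5878, 0.0177, 0.11  ])]
unit [array([0.6418, 0.0648, 0.11  ]), array([ 0.6023, -0.089 ,  0.11  ]), array([ 0.4589, -0.0571,  0.11  ]), array([0.4974, 0.0956, 0.11  ])]
pinkA [ 0.5754 -0.2746  0.115 ]
pinkB [ 0.471  -0.1962  0.115 ]
pinkC [ 0.3903 -0.3153  0.115 ]
A foot [ 0.5801 -0.2801  0.    ]
B foot [ 0.4738 -0.1976  0.    ]
C foot [ 0.3903 -0.3184  0.    ]
A footside [ 0.5822 -0.28
[... 3706 characters left out ...]
6  24  18  18  16  19  53  94
  127 128 126 127]
 [125 124 118 108  94  66  56  49  39  25  23  20  15  20  19  20  41  89
  124 126 125 127]
 [128 129 124 125 125 124 118 105  94  68  62  51  45  29  25  20  66 112
  126 125 128 130]
 [125 126 126 126 128 126 126 123 124 123 119 107  93  69  66  56  79 117
  126 125 126 125]
 [125 125 123 122 126 126 124 123 123 125 126 124 124 125 123 119 118 129
  129 130 126 127]
 [124 122 124 124 124 123 124 126 124 124 125 126 125 124 126 126 127 128
  127 126 129 128]
 [127 125 124 123 121 123 120 125 126 125 127 125 124 125 126 127 129 121
  125 124 125 128]
 [124 123 126 124 122 125 126 123 127 127 124 125 124 124 127 126 127 126
  122 123 127 126]]
```

```bash
cat > fit.py <<'E'
from h import *
from scipy.optimize import minimize
def poly_world(cx,cy,yaw,w,l,z):
    c,s=np.cos(yaw),np.sin(yaw)
    return [(cx+c*a*w/2-s*b*l/2,cy+s*a*w/2+c*b*l/2,z) for a,b in((-1,-1),(1,-1),(1,1),(-1,1))]
def soft(n,P,roi,blur=0.5):
    u0,v0,u1,v1=roi;S=8
    q=np.array([proj(n,p) for p in P]); q=(q-[u0,v0]+.5)*S-.5
    m=np.zeros(((v1-v0)*S,(u1-u0)*S),np.float32)
    cv2.fillConvexPoly(m,np.round(q*256).astype(np.int32),1.,cv2.LINE_8,8)
    m=cv2.GaussianBlur(m,(0,0),blur*S)
    return cv2.resize(m,None,fx=1/S,fy=1/S,interpolation=cv2.INTER_AREA)
E
python3 - <<'E'
from fit import *
np.set_printoptions(precision=4,suppress=True)
g=cv2.cvtColor(cv2.imread("pics/top0.png"),cv2.COLOR_BGR2GRAY).astype(np.float32)
gs=cv2.cvtColor(cv2.imread("pics/side0.png"),cv2.COLOR_BGR2GRAY).astype(np.float32)
roi=(234,184,264,208)
I=(127-g[roi[1]:roi[3],roi[0]:roi[2]])/110
print("area",I.sum())
for fw in(1,0):
    def f(x):
        m=soft("top",poly_world(x[0]/1e3,x[1]/1e3,x[2]/50,(x[3] if fw==0 else 13)/1e3,(x[4] if fw==0 else 46)/1e3,.11),roi); return ((m-I)**2).sum()
    r=minimize(f,[587.6,-5.7,-.235*50,12,46],method="Nelder-Mead",options=dict(initial_simplex=None,maxiter=600,xatol=.05)); print("slot",r.x,r.x[2]/50*57.3,r.fun)
def unit(n,img,z,init,roi):
    pass
# handle top: threshold >~ side-face level
roi=(332,224,350,240)
I=np.clip((g[roi[1]:roi[3],roi[0]:roi[2]]-154)/(221-154),0,1)
def f(x): return ((np.clip((soft("top",poly_world(x[0]/1e3,x[1]/1e3,x[2]/50,.016,.016,.115),roi)*190+30-154)/67,0,1)-I)**2).sum()
for y0 in(-.2,.2,.5): 
    r=minimize(f,[479,-284,y0*50],method="Nelder-Mead"); print("handle",r.x,r.x[2]/50*57.3,r.fun)
print(gs[244:262,268:288].astype(int))
E
```

```text
area 60.20909
slot [587.2976  -5.5968 -12.3368  12.1667  46.6013] -14.138028022988413 1.951285719871521
slot [587.5715  -4.933  -12.3165  11.6915  44.8565] -14.114662852762041 0.9234499931335449
handle [ 477.3863 -280.9721   -9.9412] -11.39267228232152 1.8359618186950684
handle [ 478.1316 -281.3516    9.6189] 11.023287825212114 1.5825822353363037
handle [ 478.1504 -281.9183   24.3146] 27.864510428274084 2.2805776596069336
[[125 125 126 130 130 131 130 127 132 177 175 177 181 181 181 184 186 187
  184 180]
 [127 127 130 130 129 128 127 127 130 157 174 177 179 180 179 181 181 181
  181 177]
 [127 129 130 132 129 131 131 130 130 136 181 182 182 180 179 180 180 180
  175 174]
 [128 128 130 129 131 132 134 172 235 208 180 183 185 185 185 188 182 179
  178 176]
 [128 129 128 130 130 134 188 245 254 250 237 226 198 188 189 188 187 185
  182 180]
 [128 127 131 129 136 193 247 254 254 254 253 251 243 227 185 187 188 188
  187 183]
 [130 130 130 132 164 245 254 254 254 253 253 254 254 234 182 184 182 184
  186 183]
 [131 130 128 135 174 238 248 254 253 253 253 254 245 193 183 181 178 178
  179
[... 156 characters left out ...]
 183 179
  178 182]
 [127 129 130 135 175 184 186 184 185 187 171 177 179 176 169 181 183 183
  182 182]
 [124 126 128 132 177 186 185 183 183 182 174 178 176 178 185 184 181 180
  180 182]
 [127 122 127 133 177 185 188 183 185 187 175 177 180 203 186 184 179 174
  177 183]
 [126 125 125 133 174 183 184 182 184 192 175 179 181 219 185 183 178 175
  175 182]
 [128 125 129 135 186 185 185 183 186 191 176 179 178 195 186 183 180 177
  178 181]
 [129 128 131 141 201 186 183 184 186 194 177 178 175 166 163 182 178 179
  174 179]
 [127 125 128 137 204 185 184 183 185 193 176 177 177 165 133 162 179 178
  176 177]
 [125 126 124 122 204 184 185 182 184 192 178 176 177 156 128 159 179 180
  184 181]]
```

Run:
```python
from fit import *
np.set_printoptions(precision=4,suppress=True)
g=cv2.cvtColor(cv2.imread("pics/top0.png"),cv2.COLOR_BGR2GRAY).astype(np.float32)
gs=cv2.cvtColor(cv2.imread("pics/side0.png"),cv2.COLOR_BGR2GRAY).astype(np.float32)
R={"side":(266,243,286,257),"top":(332,224,350,240)}
def cost(n,x):
    r=R[n]; m=soft(n,poly_world(x[0]/1e3,x[1]/1e3,x[2]/50,.016,.016,.115),r)
    if n=="side": I=np.clip((gs[r[1]:r[3],r[0]:r[2]]-188)/66,0,1); M=np.clip((m*100+155-188)/66,0,1)
    else: I=np.clip((g[r[1]:r[3],r[0]:r[2]]-154)/67,0,1); M=np.clip((m*150+71-154)/67,0,1)
    return ((M-I)**2).sum()
for n in("side","top"):
    r=minimize(lambda x:cost(n,x),[479,-284,12],method="Nelder-Mead"); print(n,r.x,r.x[2]/50*57.3,r.fun)
r=minimize(lambda x:cost("top",x)+cost("side",x),[479,-284,12],method="Nelder-Mead"); print(r.x,r.x[2]/50*57.3,r.fun)
```

```text
Traceback (most recent call last):
  File "fit.py", line 8, in soft
    q=np.array([proj(n,p) for p in P]); q=(q-[u0,v0]+.5)*S-.5
                ~~~~^^^^^
  File "h.py", line 10, in proj
    c=imaging.calibration(n); q=np.asarray(c["attitude"]).T@(np.array(P)-c["xyz"])
ValueError: time passes only in moves, steps and waits
```

```bash
python3 - <<'E'
s=open('h.py').read()
s=s.replace("def ray","""import os,pickle
if os.path.exists('cal.pkl'): CAL=pickle.load(open('cal.pkl','rb'))
else:
    CAL={n:imaging.calibration(n) for n in('top','side')}; pickle.dump(CAL,open('cal.pkl','wb'))
def ray""",1).replace("c=imaging.calibration(n)","c=CAL[n]")
open('h.py','w').write(s)
E
cat > hf.py <<'E'
from fit import *
np.set_printoptions(precision=4,suppress=True)
g=cv2.cvtColor(cv2.imread("pics/top0.png"),cv2.COLOR_BGR2GRAY).astype(np.float32)
gs=cv2.cvtColor(cv2.imread("pics/side0.png"),cv2.COLOR_BGR2GRAY).astype(np.float32)
R={"side":(266,243,286,257),"top":(332,224,350,240)}
def cost(n,x):
    r=R[n]; m=soft(n,poly_world(x[0]/1e3,x[1]/1e3,x[2]/50,.016,.016,.115),r)
    if n=="side": I=np.clip((gs[r[1]:r[3],r[0]:r[2]]-188)/66,0,1); M=np.clip((m*100+155-188)/66,0,1)
    else: I=np.clip((g[r[1]:r[3],r[0]:r[2]]-154)/67,0,1); M=np.clip((m*150+71-154)/67,0,1)
    return ((M-I)**2).sum()
for n in("side","top"):
    r=minimize(lambda x:cost(n,x),[479,-284,12],method="Nelder-Mead"); print(n,r.x,r.x[2]/50*57.3,r.fun)
r=minimize(lambda x:cost("top",x)+cost("side",x),[479,-284,12],method="Nelder-Mead"); print(r.x,r.x[2]/50*57.3,r.fun)
E
python3 hf.py
```

```text
side [ 480.5284 -284.832    12.2462] 14.034200760151522 1.7068171501159668
top [ 477.9397 -281.3895   12.8083] 14.678295464266299 1.1810224056243896
[ 479.78   -284.0708   12.1963] 13.977001058100695 10.271261215209961
```

The two cameras differ by about 3 mm, which is within their calibration. I'll aim the grasp at their mean, and take the slot relative to the pin from the top camera alone. First I move above the pin.

{"op": "move_arm", "data": {"linear": [[0,0,0],[-36,0,-16],[-36,0,-16],[-36,0,-16],[-36,0,-16],[-36,0,-16],[-36,0,-16],[-36,0,-16],[-36,0,-16],[-36,0,-14],[-33,0,0],[0,0,0]], "delta_rot": [[0,0.072,0],[0,0,0],[0,0,0],[0,0,0],[0,0,0],[0,0,0],[0,0,0],[0,0,0],[0,0,0],[0,0,0],[0,0,0],[0,0,0]], "gripper": 50, "newtons": 30}}

```text
clock: 1.6
tool_pos: [0.4844, -0.2979, 0.2555]
orientation: [[-0.97, -0.001, 0.244], [-0.244, 0.001, -0.97], [0.0, -1.0, -0.001]]
wrist_force: [-0.6, 0.2, -0.4]
opening: 0.583
```

{"op": "move_arm", "data": {"linear": [[1.4,0,-15.6],[0,20,0],[0,20,0],[0,0,0]], "delta_rot": [[0,0,0],[0,0,0],[0,0,0],[0,0,0]]}}

```text
clock: 2.1
tool_pos: [0.4762, -0.2833, 0.2155]
orientation: [[-0.971, -0.002, 0.241], [-0.241, 0.002, -0.971], [0.002, -1.0, -0.002]]
wrist_force: [0.4, -0.0, 1.0]
opening: 0.587
```

Run:
```python
from h import *
for n in("side","top"):
    im=imaging.capture(n); cv2.imwrite(f"pics/{n}1.png",im)
s=cv2.imread("pics/side1.png")
cv2.imwrite("pics/s1.png",cv2.resize(s,(800,600)))
print(monitor.read_state()["tool_pos"])
```

```text
[ 0.47723076 -0.28397957  0.21712548]
```

View pics/s1.png

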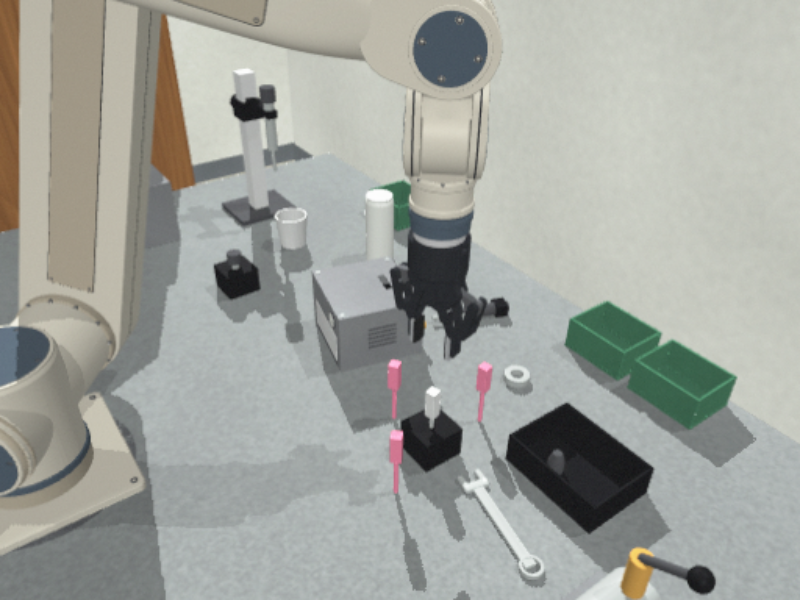

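The gripper is above the white pin with the jaws aligned; the pin is at (432,405) in the picture and the slot at (388,280). I'll descend now.

{"op": "move_arm", "data": {"linear": [[-1,15,0],[0,20,0],[0,20,0],[0,20,0],[0,20,0],[0,15,0],[0,6,0],[0,0,0],[0,0,0]], "delta_rot": [[0,0,0],[0,0,0],[0,0,0],[0,0,0],[0,0,0],[0,0,0],[0,0,0],[0,0,0],[0,0,0]]}}

```text
clock: 3.32
tool_pos: [0.4791, -0.284, 0.1009]
orientation: [[-0.97, 0.001, 0.241], [-0.241, -0.001, -0.97], [-0.001, -1.0, 0.001]]
wrist_force: [-0.1, -0.4, -0.3]
opening: 0.587
```

Run:
```python
from h import *
for n in("side","top"):
    im=imaging.capture(n); cv2.imwrite(f"pics/{n}2.png",im)
s=cv2.imread("pics/side2.png")
cv2.imwrite("pics/s2.png",cv2.resize(s[200:330,220:340],None,fx=5,fy=5,interpolation=2)[:600])
st=monitor.read_state();print(st["tool_pos"],st["wrist_force"])
```

```text
[ 0.47910409 -0.28398351  0.10091682] [-0.35489667 -1.00221814 -0.03163343]
```

View pics/s2.png

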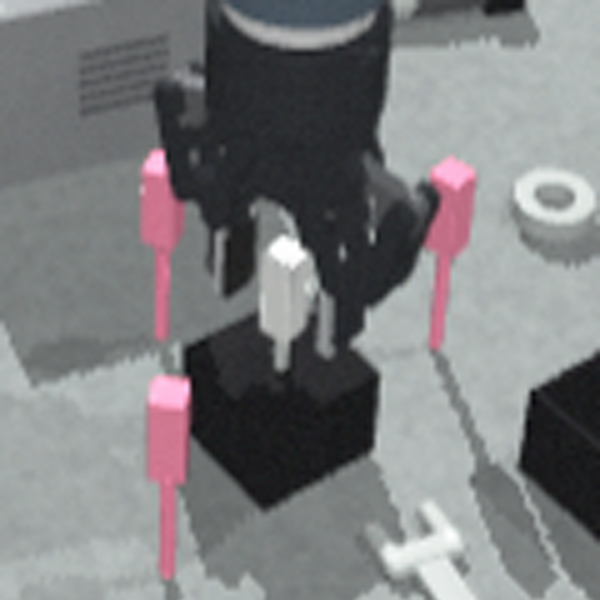

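The handle (285,275 in the crop) stands between the pads. I'll close with a light grip and read the side force.

{"op": "move_arm", "data": {"linear": [[0,0,0],[0,0,0],[0,0,0],[0,0,0],[0,0,0],[0,0,0]], "delta_rot": [[0,0,0],[0,0,0],[0,0,0],[0,0,0],[0,0,0],[0,0,0]], "gripper": 8, "newtons": 20}}

```text
clock: 4.18
tool_pos: [0.4789, -0.2838, 0.1004]
orientation: [[-0.97, 0.0, 0.241], [-0.241, -0.0, -0.97], [-0.0, -1.0, 0.0]]
wrist_force: [-0.7, 0.6, 4.9]
opening: 0.186
```

Gripped: the opening reads 15.9 mm and the side force is near zero. I'll firm up the grip and lift.

{"op": "move_arm", "data": {"linear": [[0,0,0],[0,0,0],[0,0,0],[0,-6,0],[0,-14,0],[0,-20,0],[0,-20,0],[0,-20,0],[0,-20,0],[0,-20,0],[0,-20,0],[0,0,0]], "delta_rot": [[0,0,0],[0,0,0],[0,0,0],[0,0,0],[0,0,0],[0,0,0],[0,0,0],[0,0,0],[0,0,0],[0,0,0],[0,0,0],[0,0,0]], "newtons": 60}}

```text
clock: 5.68
tool_pos: [0.4793, -0.2842, 0.2422]
orientation: [[-0.97, 0.003, 0.241], [-0.241, -0.002, -0.97], [-0.002, -1.0, 0.003]]
wrist_force: [-0.2, 0.5, -1.9]
opening: 0.179
```

Run:
```python
from h import *
for n in("side","top"):
    im=imaging.capture(n); cv2.imwrite(f"pics/{n}3.png",im)
s=cv2.imread("pics/side3.png")
cv2.imwrite("pics/s3.png",cv2.resize(s[130:300,210:350],None,fx=4,fy=4,interpolation=2)[:600])
st=monitor.read_state();print(st["tool_pos"],st["wrist_force"],st["opening"])
```

```text
[ 0.47871759 -0.28373371  0.24010835] [ 0.41823468  1.09562097 -1.19098206] 0.18198037941582937
```

View pics/s3.png

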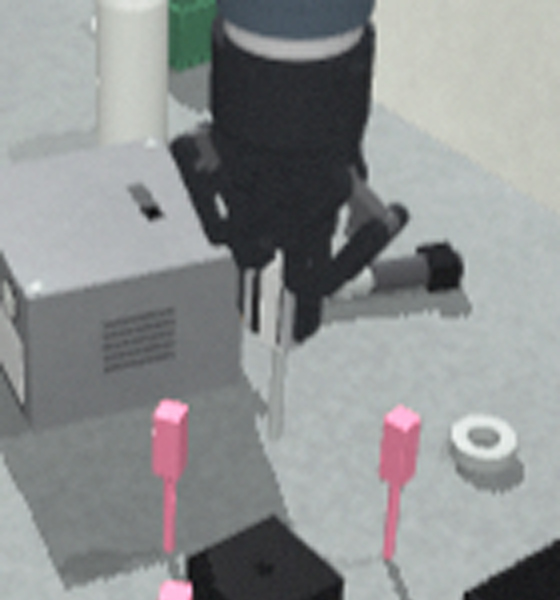

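The pin hangs straight. The slot is now visible in the side view at crop (146,201), so I'll cross-check it there.

Run:
```python
from h import *
s=cv2.imread("pics/side3.png")
cv2.imwrite("pics/s4.png",cv2.resize(s[165:195,233:263],None,fx=18,fy=18,interpolation=2))
cv2.imwrite("pics/s5.png",cv2.resize(s[195:290,255:300],None,fx=6,fy=6,interpolation=2))
```

```text
(no output)
```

View pics/s4.png

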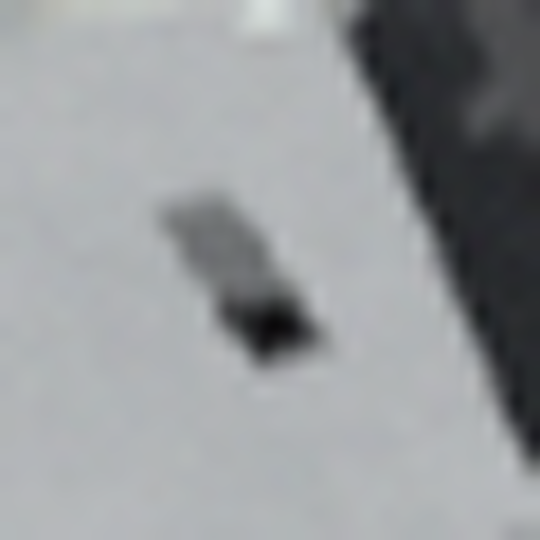

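View pics/s5.png

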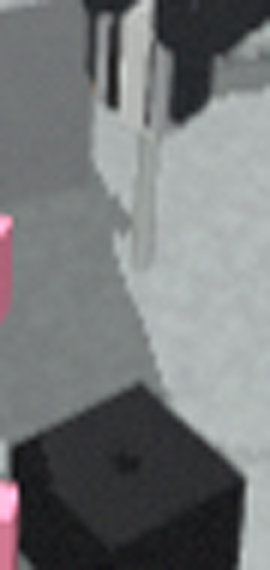

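Run:
```python
from h import *
np.set_printoptions(precision=4,suppress=True)
a=lambda X:up(X,18,(233,165)); b=lambda X:up(X,6,(255,195))
P=[atz("side",a(p),.11) for p in[(165,215),(222,195),(325,338),(262,362)]]
print(P,np.mean(P,0))
print("hole",atz("side",b((127,462)),.05),"tip",atz("side",b((143,267)),.1445))
R=monitor.read_state()["orientation"]
for S in([.5874,-.0053],):
  pass
# shift from grasp TCP
print(tri([247.9,196.3],a((244,278))))
print("top-pixel of slot fit",proj("top",[.5874,-.0053,.11]))
```

```text
[array([0.5906, 0.015 , 0.11  ]), array([0.6011, 0.0148, 0.11  ]), array([ 0.591 , -0.0274,  0.11  ]), array([ 0.5795, -0.0275,  0.11  ])] [ 0.5905 -0.0063  0.11  ]
hole [ 0.4812 -0.2845  0.05  ] tip [ 0.4838 -0.2844  0.1445]
(array([ 0.5875, -0.0082,  0.1115]), array([-0.0027,  0.0015, -0.0004]))
top-pixel of slot fit [247.2067 195.9695]
```

Run:
```python
from h import *
np.set_printoptions(precision=2,suppress=True)
for z in(.1447,.18,.2097,.23,.2547): 
    p=proj("side",[.4804,-.2847,z]); print(z,(p-[255,195]+.5)*6-.5)
```

```text
0.1447 [135.98 270.64]
0.18 [140.12 193.21]
0.2097 [143.75 125.44]
0.23 [146.32  77.66]
0.2547 [149.53  17.84]
```

Run:
```python
from h import *
s=cv2.imread("pics/side3.png")
a=cv2.resize(s[195:245,262:296],None,fx=12,fy=12,interpolation=2)
for z in np.linspace(.1447,.2097,6):
    p=(proj("side",[.4804,-.2847,z])-[262,195]+.5)*12-.5; cv2.circle(a,tuple(int(round(v)) for v in p),3,(0,0,255),-1)
cv2.imwrite("pics/s6.png",a)
g=cv2.cvtColor(s,cv2.COLOR_BGR2GRAY)
for r in range(212,243,2): print(r,g[r,270:288])
t=cv2.imread("pics/top3.png"); cv2.imwrite("pics/t3.png",t)
```

```text
212 [137 165 137  54  75 184 181 182 176 113 138 147 136  65  41  43  36  44]
214 [136 176 176 177 175 187 181 182 174  89 145 146 130  75  40  44  87 133]
216 [151 179 179 178 176 169 175 176 172 148 154 145 136 138 141 150 177 175]
218 [148 176 176 174 174 176 177 171 145 153 163 147 171 178 178 181 179 177]
220 [157 178 178 178 176 176 176 172 147 157 153 165 182 176 178 176 179 183]
222 [132 182 179 179 176 173 175 179 147 160 155 161 184 183 180 176 176 178]
224 [123 127 176 181 177 176 179 168 151 160 157 177 181 178 176 177 177 178]
226 [123 123 132 177 176 178 178 160 155 159 152 181 181 178 178 179 182 179]
228 [124 126 128 126 129 178 180 160 156 158 156 181 181 178 174 174 176 180]
230 [127 129 129 123 125 127 156 154 159 158 154 181 177 177 177 178 178 177]
232 [127 126 127 127 126 125 126 147 159 158 149 173 175 175 175 177 180 178]
234 [124 124 124 134 172 151 174 146 159 158 156 176 178 178 177 184 184 187]
236 [123 125 124 131 176 176 174 151 163 154 152 175 178 183 180 178 182 181]
238 [126 123 126 127 133 181 173 158 162 154 161 174 173 173 176 180 184 182]
240 [125 125 129 127 134 162 179 173 170 174 182 181 182 179 182 183 178 178]
242 [125 125 127 130 128 134 178 175 178 178 185 187 181 180 183 186 180 178]
```

View pics/s6.png

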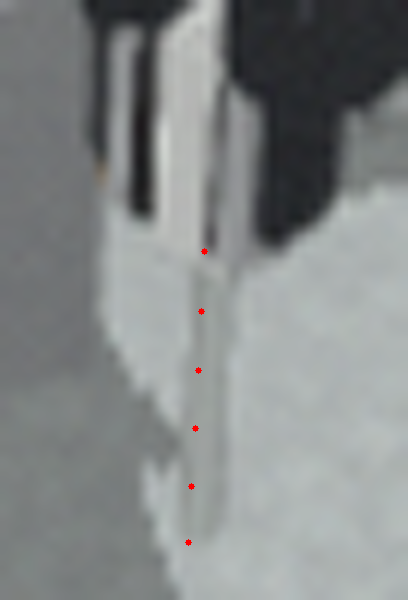

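{"op": "move_arm", "data": {"linear": [[-11,0,-15],[-21,0,-30],[-24,0,-33],[-24,0,-33],[-24,0,-33],[-24,0,-33],[-24,0,-33],[-15,0,-22],[-6,0,-10.6],[0,10,0],[0,10,0],[0,0,0]], "delta_rot": [[0,0,0],[0,0,0],[0,0,0],[0,0,0],[0,0,0],[0,0,0],[0,0,0],[0,0,0],[0,0,0],[0,0,0],[0,0,0],[0,0,0]]}}

```text
clock: 7.28
tool_pos: [0.5874, -0.0074, 0.219]
orientation: [[-0.971, -0.002, 0.24], [-0.24, 0.0, -0.971], [0.002, -1.0, -0.001]]
wrist_force: [0.1, 0.0, -1.0]
opening: 0.18
```

Run:
```python
from h import *
im=imaging.capture("side"); cv2.imwrite("pics/side4.png",im)
st=monitor.read_state();print(st["tool_pos"],st["orientation"],st["wrist_force"],st["opening"])
im=imaging.capture("top"); cv2.imwrite("pics/top4.png",im)
s=cv2.imread("pics/side4.png")
cv2.imwrite("pics/s7.png",cv2.resize(s[130:200,220:290],None,fx=8,fy=8,interpolation=2))
t=cv2.imread("pics/top4.png")
cv2.imwrite("pics/t7.png",cv2.resize(t[160:240,200:290],None,fx=7,fy=7,interpolation=2))
```

```text
[ 0.58772326 -0.00740736  0.21971753] [[-9.70740620e-01 -1.14707480e-03  2.40127742e-01]
 [-2.40128034e-01  1.21849707e-04 -9.70741218e-01]
 [ 1.08425329e-03 -9.99999335e-01 -3.93729277e-04]] [-0.42379855 -0.06427349 -0.31620613] 0.1792953953165085
```

View pics/s7.png

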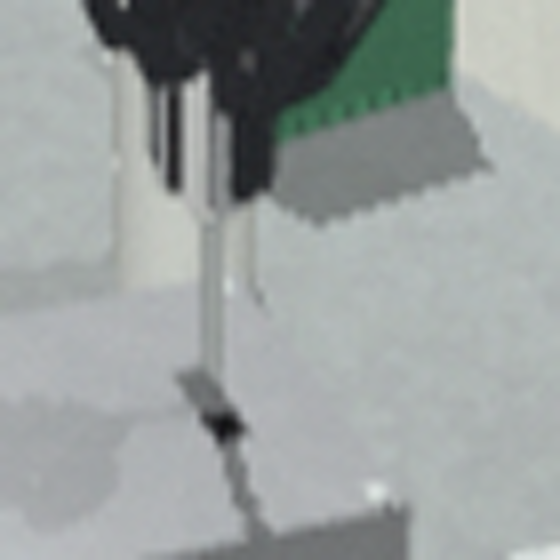

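View pics/t7.png

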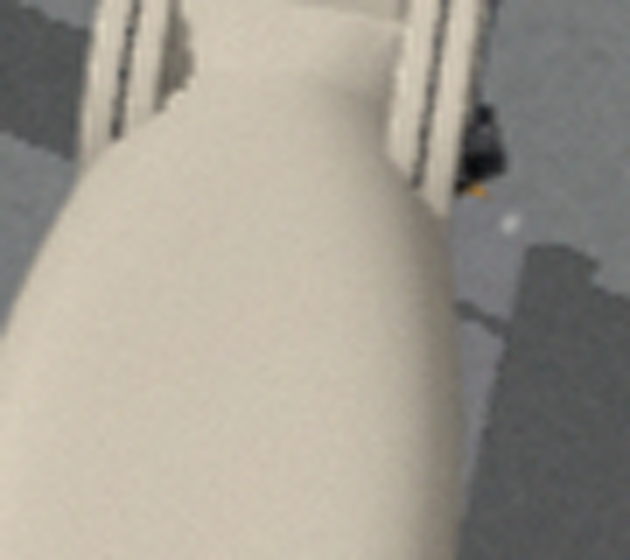

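The top view is blocked by the arm. The side view shows the tip at crop (213,378), just above the slot at (212,408). I'll compare it with the projected slot centre.

Run:
```python
from h import *
np.set_printoptions(precision=2,suppress=True)
f=lambda P:(proj("side",P)-[220,130]+.5)*8-.5
print("slot ctr",f([.5905,-.0063,.11]),"tip exp",f([.5905,-.0063,.1243]),f([.5895,-.0073,.1243]),"handle bottom",f([.5905,-.0063,.1893]))
s=cv2.imread("pics/side4.png");g=cv2.cvtColor(s,cv2.COLOR_BGR2GRAY)
for r in list(range(158,186)): print(r,g[r,238:256])
a=cv2.resize(s[150:190,230:265],None,fx=15,fy=15,interpolation=2); cv2.imwrite("pics/s8.png",a)
```

```text
slot ctr [211.65 402.69] tip exp [211.69 367.23] [210.93 369.39] handle bottom [211.88 199.78]
158 [193 195 198 198 199 197 190 152 146 153 174 180 171 163 182 184 177 177]
159 [192 196 197 199 198 197 192 155 157 154 178 181 169 162 181 182 180 179]
160 [192 196 197 198 197 198 192 154 154 155 178 177 170 161 178 181 181 180]
161 [193 194 196 199 199 198 190 156 156 155 181 179 171 161 179 181 180 182]
162 [192 196 198 198 199 195 193 155 156 156 185 177 168 162 180 182 181 182]
163 [192 197 197 199 197 194 192 157 156 156 182 179 168 161 178 178 176 177]
164 [191 196 196 199 199 193 189 154 156 158 190 177 171 155 176 174 176 177]
165 [189 191 190 188 188 184 178 150 157 157 207 182 171 152 178 176 176 177]
166 [178 181 180 179 177 179 174 149 159 156 198 184 172 157 155 178 177 176]
167 [175 175 178 180 177 179 175 151 157 153 175 178 175 166 143 180 179 179]
168 [178 181 178 177 179 178 176 153 158 155 179 176 177 176 164 171 180 178]
169 [177 178 176 180 179 178 175 153 157 156 179 177 176 177 176 169 179 181]
170 [176 177 176 176 178 178 177 151 157 154 178 178 179 178 177 178 
[... 478 characters left out ...]
77 [177 178 176 164 128 116 114 111 128 154 177 178 176 177 177 177 174 176]
178 [175 176 175 175 154 115 112 113 110 127 177 178 176 175 177 174 175 177]
179 [175 172 175 173 170 127 110 116 109 109 162 181 179 176 177 176 177 177]
180 [173 175 171 167 164 148 124 114 112 110 125 164 179 178 178 180 180 179]
181 [168 168 167 161 159 159 152  95  93  89  81 117 178 180 180 178 180 180]
182 [167 166 169 169 168 167 166  83  53  37  30  69 154 180 176 178 179 178]
183 [174 174 174 173 173 175 173 137  70  25  25  40 101 164 178 178 177 177]
184 [174 174 173 174 173 176 176 174 137  40  57  78 135 159 179 178 177 176]
185 [176 176 176 177 175 179 176 177 170  94  99 118 176 176 175 178 174 177]
```

View pics/s8.png

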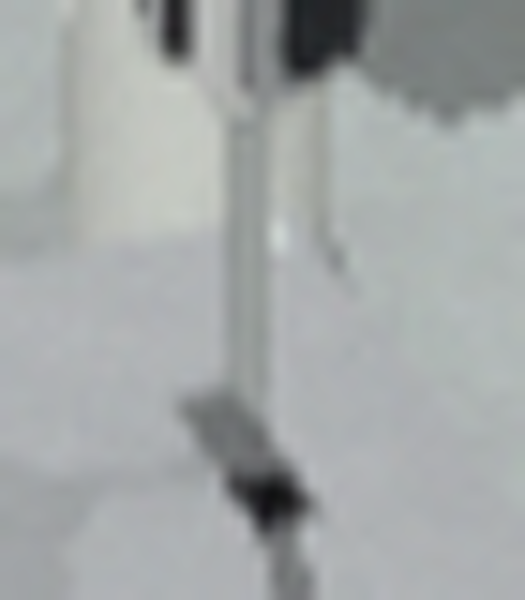

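{"op": "move_arm", "data": {"linear": [[0,5,0],[0,5,0],[0,2,0],[0,1,0],[0,1,0],[0,1,0],[0,0,0]], "delta_rot": [[0,0,0],[0,0,0],[0,0,0],[0,0,0],[0,0,0],[0,0,0],[0,0,0]]}}

```text
clock: 8.25
tool_pos: [0.5882, -0.0066, 0.2053]
orientation: [[-0.97, 0.0, 0.241], [-0.241, 0.0, -0.97], [-0.0, -1.0, -0.0]]
wrist_force: [-0.9, 0.4, 0.6]
opening: 0.177
```

{"op": "move_arm", "data": {"linear": [[0,1,0],[0,1,0],[0,0,0]], "delta_rot": [[0,0,0],[0,0,0],[0,0,0]]}}

```text
clock: 8.62
tool_pos: [0.5881, -0.0066, 0.2032]
orientation: [[-0.97, -0.0, 0.241], [-0.241, 0.0, -0.97], [0.0, -1.0, -0.0]]
wrist_force: [0.2, 0.4, -0.5]
opening: 0.183
```

{"op": "move_arm", "data": {"linear": [[0,1,0],[0,1,0],[0,0,0]], "delta_rot": [[0,0,0],[0,0,0],[0,0,0]]}}

```text
clock: 9.0
tool_pos: [0.5881, -0.0066, 0.2012]
orientation: [[-0.97, -0.0, 0.241], [-0.241, 0.0, -0.97], [0.0, -1.0, -0.0]]
wrist_force: [-0.4, 0.3, 0.2]
opening: 0.182
```

Inside the slot with no contact. I'll go deeper, to just above the plate.

{"op": "move_arm", "data": {"linear": [[0,2,0],[0,2,0],[0,2,0],[0,2,0],[0,2,0],[0,2,0],[0,2,0],[0,0,0],[0,0,0]], "delta_rot": [[0,0,0],[0,0,0],[0,0,0],[0,0,0],[0,0,0],[0,0,0],[0,0,0],[0,0,0],[0,0,0]]}}

```text
clock: 10.12
tool_pos: [0.5881, -0.0066, 0.1873]
orientation: [[-0.97, 0.0, 0.241], [-0.241, -0.0, -0.97], [-0.0, -1.0, 0.0]]
wrist_force: [0.2, 0.5, 0.0]
opening: 0.181
```

{"op": "move_arm", "data": {"linear": [[0,1,0],[0,0,0],[0,0,0]], "delta_rot": [[0,0,0],[0,0,0],[0,0,0]]}}

```text
clock: 10.5
tool_pos: [0.5881, -0.0066, 0.1863]
orientation: [[-0.97, -0.0, 0.241], [-0.241, 0.0, -0.97], [0.0, -1.0, -0.0]]
wrist_force: [0.6, -0.0, -1.4]
opening: 0.181
```

{"op": "move_arm", "data": {"linear": [[0,1,0],[0,0,0],[0,0,0]], "delta_rot": [[0,0,0],[0,0,0],[0,0,0]]}}

```text
clock: 10.88
tool_pos: [0.5881, -0.0066, 0.1852]
orientation: [[-0.97, -0.0, 0.241], [-0.241, -0.0, -0.97], [0.0, -1.0, -0.0]]
wrist_force: [0.4, -0.1, -0.2]
opening: 0.178
```

{"op": "move_arm", "data": {"linear": [[0,1,0],[0,0,0],[0,0,0]], "delta_rot": [[0,0,0],[0,0,0],[0,0,0]]}}

```text
clock: 11.25
tool_pos: [0.5881, -0.0066, 0.1843]
orientation: [[-0.97, -0.0, 0.241], [-0.241, 0.0, -0.97], [0.0, -1.0, -0.0]]
wrist_force: [-0.2, -0.7, -0.1]
opening: 0.18
```

{"op": "move_arm", "data": {"linear": [[0,1,0],[0,0,0],[0,0,0]], "delta_rot": [[0,0,0],[0,0,0],[0,0,0]]}}

```text
clock: 11.62
tool_pos: [0.5882, -0.0066, 0.1834]
orientation: [[-0.97, 0.0, 0.241], [-0.241, -0.0, -0.97], [-0.0, -1.0, 0.0]]
wrist_force: [-0.2, -0.2, 0.8]
opening: 0.179
```

{"op": "move_arm", "data": {"linear": [[0,1,0],[0,0,0],[0,0,0]], "delta_rot": [[0,0,0],[0,0,0],[0,0,0]]}}

```text
clock: 12.0
tool_pos: [0.5883, -0.0066, 0.1826]
orientation: [[-0.97, 0.001, 0.241], [-0.241, -0.0, -0.97], [-0.001, -1.0, 0.0]]
wrist_force: [-1.2, 0.0, 6.0]
opening: 0.179
```

The plate is felt at about 1 mm press and 6 N. I'll slide along the hole in 2 mm steps and watch for the vertical force to drop.

{"op": "move_arm", "data": {"linear": [[-0.94,0,-1.76],[0,0,0],[0,0,0]], "delta_rot": [[0,0,0],[0,0,0],[0,0,0]]}}

```text
clock: 12.38
tool_pos: [0.5887, -0.0052, 0.1825]
orientation: [[-0.971, 0.0, 0.241], [-0.241, -0.001, -0.971], [0.0, -1.0, 0.001]]
wrist_force: [-1.6, -2.5, 6.0]
opening: 0.179
```

{"op": "move_arm", "data": {"linear": [[-0.94,0,-1.76],[0,0,0],[0,0,0]], "delta_rot": [[0,0,0],[0,0,0],[0,0,0]]}}

```text
clock: 12.75
tool_pos: [0.5892, -0.0033, 0.1826]
orientation: [[-0.971, 0.0, 0.241], [-0.241, -0.001, -0.971], [-0.0, -1.0, 0.001]]
wrist_force: [-0.6, -1.9, 5.7]
opening: 0.177
```

{"op": "move_arm", "data": {"linear": [[-0.94,0,-1.76],[0,0,0],[0,0,0]], "delta_rot": [[0,0,0],[0,0,0],[0,0,0]]}}

```text
clock: 13.12
tool_pos: [0.5897, -0.0014, 0.1825]
orientation: [[-0.971, 0.0, 0.241], [-0.241, -0.001, -0.971], [0.0, -1.0, 0.001]]
wrist_force: [-0.9, -2.9, 5.1]
opening: 0.181
```

{"op": "move_arm", "data": {"linear": [[-0.94,0,-1.76],[0,0,0],[0,0,0]], "delta_rot": [[0,0,0],[0,0,0],[0,0,0]]}}

```text
clock: 13.5
tool_pos: [0.5902, 0.0006, 0.1826]
orientation: [[-0.971, 0.0, 0.241], [-0.241, -0.001, -0.971], [-0.0, -1.0, 0.001]]
wrist_force: [-1.0, -2.7, 4.6]
opening: 0.179
```

{"op": "move_arm", "data": {"linear": [[-0.94,0,-1.76],[0,0,0],[0,0,0]], "delta_rot": [[0,0,0],[0,0,0],[0,0,0]]}}

```text
clock: 13.88
tool_pos: [0.5907, 0.0025, 0.1825]
orientation: [[-0.971, 0.0, 0.241], [-0.241, -0.001, -0.971], [0.0, -1.0, 0.001]]
wrist_force: [-1.0, -2.0, 5.9]
opening: 0.172
```

{"op": "move_arm", "data": {"linear": [[-0.94,0,-1.76],[0,0,0],[0,0,0]], "delta_rot": [[0,0,0],[0,0,0],[0,0,0]]}}

```text
clock: 14.25
tool_pos: [0.5912, 0.0044, 0.1825]
orientation: [[-0.971, 0.0, 0.241], [-0.241, -0.001, -0.971], [-0.0, -1.0, 0.002]]
wrist_force: [-1.3, -3.6, 5.5]
opening: 0.175
```

{"op": "move_arm", "data": {"linear": [[-0.94,0,-1.76],[0,0,0],[0,0,0]], "delta_rot": [[0,0,0],[0,0,0],[0,0,0]]}}

```text
clock: 14.62
tool_pos: [0.5917, 0.0063, 0.1825]
orientation: [[-0.971, 0.0, 0.241], [-0.241, -0.002, -0.971], [0.0, -1.0, 0.002]]
wrist_force: [-0.8, -2.7, 5.0]
opening: 0.178
```

{"op": "move_arm", "data": {"linear": [[-0.94,0,-1.76],[0,0,0],[0,0,0]], "delta_rot": [[0,0,0],[0,0,0],[0,0,0]]}}

```text
clock: 15.0
tool_pos: [0.5922, 0.0083, 0.1825]
orientation: [[-0.971, 0.0, 0.241], [-0.241, -0.001, -0.971], [-0.0, -1.0, 0.001]]
wrist_force: [-0.5, -2.5, 6.0]
opening: 0.18
```

{"op": "move_arm", "data": {"linear": [[-0.85,0,-1.6],[0,0,0],[0,0,0]], "delta_rot": [[0,0,0],[0,0,0],[0,0,0]]}}

```text
clock: 15.38
tool_pos: [0.5926, 0.01, 0.1826]
orientation: [[-0.971, 0.0, 0.241], [-0.241, -0.001, -0.971], [-0.0, -1.0, 0.002]]
wrist_force: [-1.1, -2.4, 5.6]
opening: 0.183
```

No well on the +y half. I'll lift a little, go back past the start point and search towards -y.

{"op": "move_arm", "data": {"linear": [[0,-2.5,0],[2.2,0,4.1],[2.2,0,4.1],[2.2,0,4.1],[2.2,0,4.1],[0,0,0],[0,1.5,0],[0,1,0],[0,0,0],[0,0,0]], "delta_rot": [[0,0,0],[0,0,0],[0,0,0],[0,0,0],[0,0,0],[0,0,0],[0,0,0],[0,0,0],[0,0,0],[0,0,0]]}}

```text
clock: 16.62
tool_pos: [0.588, -0.0074, 0.1826]
orientation: [[-0.97, 0.001, 0.241], [-0.241, -0.0, -0.97], [-0.001, -1.0, 0.0]]
wrist_force: [-0.9, -0.6, 5.3]
opening: 0.177
```

{"op": "move_arm", "data": {"linear": [[0.94,0,1.76],[0,0,0],[0,0,0]], "delta_rot": [[0,0,0],[0,0,0],[0,0,0]]}}

```text
clock: 17.0
tool_pos: [0.5877, -0.0089, 0.1826]
orientation: [[-0.97, 0.001, 0.242], [-0.242, 0.001, -0.97], [-0.001, -1.0, -0.001]]
wrist_force: [0.2, 2.1, 5.2]
opening: 0.178
```

{"op": "move_arm", "data": {"linear": [[0.94,0,1.76],[0,0,0],[0,0,0]], "delta_rot": [[0,0,0],[0,0,0],[0,0,0]]}}

```text
clock: 17.38
tool_pos: [0.5873, -0.0107, 0.1826]
orientation: [[-0.97, 0.001, 0.242], [-0.242, 0.001, -0.97], [-0.001, -1.0, -0.001]]
wrist_force: [-0.2, 2.5, 5.4]
opening: 0.183
```

{"op": "move_arm", "data": {"linear": [[0.94,0,1.76],[0,0,0],[0,0,0]], "delta_rot": [[0,0,0],[0,0,0],[0,0,0]]}}

```text
clock: 17.75
tool_pos: [0.5868, -0.0127, 0.1826]
orientation: [[-0.97, 0.001, 0.242], [-0.242, 0.001, -0.97], [-0.001, -1.0, -0.001]]
wrist_force: [0.6, 3.0, 5.4]
opening: 0.178
```

{"op": "move_arm", "data": {"linear": [[0.94,0,1.76],[0,0,0],[0,0,0]], "delta_rot": [[0,0,0],[0,0,0],[0,0,0]]}}

```text
clock: 18.12
tool_pos: [0.5862, -0.0147, 0.1825]
orientation: [[-0.97, 0.001, 0.242], [-0.242, 0.001, -0.97], [-0.001, -1.0, -0.001]]
wrist_force: [1.3, 3.5, 5.5]
opening: 0.181
```

{"op": "move_arm", "data": {"linear": [[0.94,0,1.76],[0,0,0],[0,0,0]], "delta_rot": [[0,0,0],[0,0,0],[0,0,0]]}}

```text
clock: 18.5
tool_pos: [0.5855, -0.0171, 0.1822]
orientation: [[-0.97, 0.0, 0.241], [-0.241, -0.0, -0.97], [0.0, -1.0, 0.0]]
wrist_force: [1.6, 1.2, 3.5]
opening: 0.18
```

The force is starting to drop. I'll take a smaller step.

{"op": "move_arm", "data": {"linear": [[0.47,0,0.88],[0,0,0],[0,0,0]], "delta_rot": [[0,0,0],[0,0,0],[0,0,0]]}}

```text
clock: 18.88
tool_pos: [0.5849, -0.0182, 0.1819]
orientation: [[-0.97, -0.001, 0.241], [-0.241, -0.0, -0.97], [0.001, -1.0, -0.0]]
wrist_force: [0.1, -0.5, -0.1]
opening: 0.182
```

In the well: the force is zero and z has fallen. I'll centre a bit more and lower onto the catch.

{"op": "move_arm", "data": {"linear": [[0.4,0,0.7],[0,1,0],[0,0,0],[0,0,0]], "delta_rot": [[0,0,0],[0,0,0],[0,0,0],[0,0,0]]}}

```text
clock: 19.38
tool_pos: [0.585, -0.0188, 0.1813]
orientation: [[-0.97, -0.0, 0.241], [-0.241, 0.0, -0.97], [0.0, -1.0, -0.0]]
wrist_force: [-1.0, 1.3, -0.2]
opening: 0.178
```

{"op": "move_arm", "data": {"linear": [[0,1,0],[0,0,0],[0,0,0]], "delta_rot": [[0,0,0],[0,0,0],[0,0,0]]}}

```text
clock: 19.75
tool_pos: [0.5851, -0.0188, 0.1805]
orientation: [[-0.97, 0.0, 0.241], [-0.241, -0.0, -0.97], [-0.0, -1.0, 0.0]]
wrist_force: [-0.9, 0.1, 3.0]
opening: 0.182
```

{"op": "move_arm", "data": {"linear": [[0,1,0],[0,0,0],[0,0,0]], "delta_rot": [[0,0,0],[0,0,0],[0,0,0]]}}

```text
clock: 20.12
tool_pos: [0.5851, -0.0188, 0.1796]
orientation: [[-0.97, 0.001, 0.241], [-0.241, -0.0, -0.97], [-0.001, -1.0, 0.0]]
wrist_force: [-0.8, -0.3, 4.6]
opening: 0.178
```

The catch is felt at about z 0.1806 with 3 N. I'll keep pressing gently.

{"op": "move_arm", "data": {"linear": [[0,1,0],[0,1,0],[0,0,0]], "delta_rot": [[0,0,0],[0,0,0],[0,0,0]]}}

```text
clock: 20.5
tool_pos: [0.5852, -0.0188, 0.1776]
orientation: [[-0.97, 0.001, 0.241], [-0.241, -0.0, -0.97], [-0.001, -1.0, 0.0]]
wrist_force: [-0.5, 0.2, 4.7]
opening: 0.178
```

{"op": "move_arm", "data": {"linear": [[0,1,0],[0,1,0],[0,0,0]], "delta_rot": [[0,0,0],[0,0,0],[0,0,0]]}}

```text
clock: 20.88
tool_pos: [0.5851, -0.0188, 0.1756]
orientation: [[-0.97, 0.001, 0.241], [-0.241, -0.0, -0.97], [-0.001, -1.0, 0.0]]
wrist_force: [0.2, 0.4, 5.8]
opening: 0.177
```

{"op": "move_arm", "data": {"linear": [[0,1,0],[0,0,0],[0,0,0]], "delta_rot": [[0,0,0],[0,0,0],[0,0,0]]}}

```text
clock: 21.25
tool_pos: [0.5852, -0.0188, 0.1744]
orientation: [[-0.97, 0.001, 0.241], [-0.241, -0.0, -0.97], [-0.0, -1.0, 0.0]]
wrist_force: [0.1, 0.1, 4.6]
opening: 0.179
```

{"op": "move_arm", "data": {"linear": [[0,1,0],[0,0,0],[0,0,0],[0,0,0],[0,0,0]], "delta_rot": [[0,0,0],[0,0,0],[0,0,0],[0,0,0],[0,0,0]]}}

```text
clock: 21.88
tool_pos: [0.5852, -0.0188, 0.1733]
orientation: [[-0.97, 0.0, 0.241], [-0.241, -0.0, -0.97], [-0.0, -1.0, 0.0]]
wrist_force: [0.8, -0.3, 5.4]
opening: 0.183
```

Run:
```python
from h import *
im=imaging.capture("side"); cv2.imwrite("pics/side5.png",im)
cv2.imwrite("pics/s9.png",cv2.resize(im[130:260,180:290],None,fx=4.5,fy=4.5,interpolation=2))
```

```text
(no output)
```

View pics/s9.png

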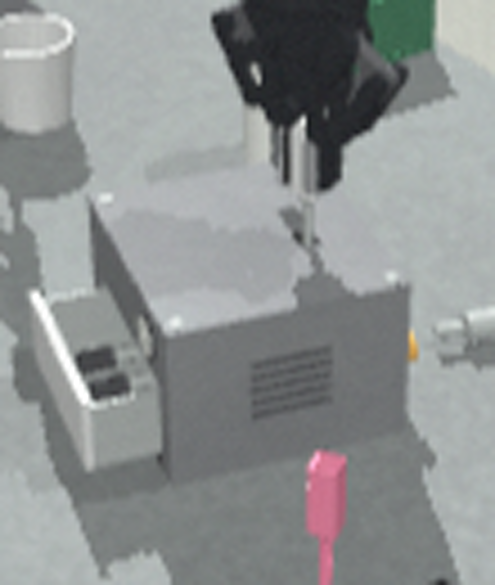

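The tray is out (crop (95,380)). I'll withdraw straight up, then go back over the block.

{"op": "move_arm", "data": {"linear": [[0,-3,0],[0,-6,0],[0,-10,0],[0,-14,0],[0,-16,0],[0,-14,0],[0,-7,0],[0,0,0]], "delta_rot": [[0,0,0],[0,0,0],[0,0,0],[0,0,0],[0,0,0],[0,0,0],[0,0,0],[0,0,0]]}}

```text
clock: 22.92
tool_pos: [0.5851, -0.0188, 0.2437]
orientation: [[-0.97, 0.001, 0.241], [-0.241, -0.0, -0.97], [-0.001, -1.0, 0.0]]
wrist_force: [0.1, 0.4, -1.1]
opening: 0.178
```

{"op": "move_arm", "data": {"linear": [[10,0,14],[20,0,28],[24,0,33],[24,0,33],[24,0,33],[24,0,33],[20,0,28],[13,0,18],[8.1,0,11.4],[0,0,0],[0,0,0]], "delta_rot": [[0,0,0],[0,0,0],[0,0,0],[0,0,0],[0,0,0],[0,0,0],[0,0,0],[0,0,0],[0,0,0],[0,0,0],[0,0,0]]}}

```text
clock: 24.3
tool_pos: [0.4788, -0.2832, 0.2432]
orientation: [[-0.97, -0.0, 0.242], [-0.242, 0.0, -0.97], [0.0, -1.0, -0.0]]
wrist_force: [-0.5, 0.7, -0.9]
opening: 0.179
```

Run:
```python
from h import *
im=imaging.capture("side"); cv2.imwrite("pics/side6.png",im)
st=monitor.read_state();print(st["tool_pos"],st["orientation"],st["wrist_force"])
cv2.imwrite("pics/s10.png",cv2.resize(im[195:290,255:300],None,fx=6,fy=6,interpolation=2))
```

```text
[ 0.47890172 -0.28301506  0.2432575 ] [[-9.70236261e-01 -6.21066996e-06  2.42160271e-01]
 [-2.42160265e-01  2.49263163e-04 -9.70236231e-01]
 [-5.43358183e-05 -9.99999969e-01 -2.43348137e-04]] [-0.37855869 -0.67172546  0.08457454]
```

View pics/s10.png

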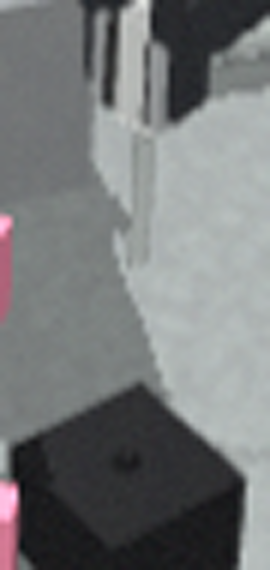

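{"op": "move_arm", "data": {"linear": [[0.2,10,0.8],[0,18,0],[0,20,0],[0,18,0],[0,12,0],[0,8,0],[0,4,0],[0,0,0],[0,0,0]], "delta_rot": [[0,0,0],[0,0,0],[0,0,0],[0,0,0],[0,0,0],[0,0,0],[0,0,0],[0,0,0],[0,0,0]]}}

```text
clock: 25.48
tool_pos: [0.4789, -0.2847, 0.1537]
orientation: [[-0.97, 0.001, 0.241], [-0.241, -0.001, -0.97], [-0.001, -1.0, 0.001]]
wrist_force: [-0.1, 0.1, -0.3]
opening: 0.18
```

Run:
```python
from h import *
np.set_printoptions(precision=4,suppress=True)
im=imaging.capture("side"); cv2.imwrite("pics/side7.png",im)
st=monitor.read_state();print(st["tool_pos"],st["orientation"][:,1],st["wrist_force"])
g=cv2.cvtColor(im,cv2.COLOR_BGR2GRAY)
for r in range(252,276): print(r,g[r,268:286])
cv2.imwrite("pics/s11.png",cv2.resize(im[240:300,250:305],None,fx=10,fy=10,interpolation=2))
for P in([.4812,-.2845,.05],[.4812,-.2845,.0565],[.4812,-.2845,.08]): print((proj("side",P)-[250,240]+.5)*10-.5)
```

```text
[ 0.4789 -0.2847  0.1537] [ 0.0007 -0.0005 -1.    ] [-0.0631  0.3835 -0.3205]
252 [128 128 128 129 125 123 125 128 135 158 153 128 179 184 183 179 175 172]
253 [128 128 129 129 126 127 128 126 135 158 151 128 162 183 184 179 177 176]
254 [125 126 127 127 128 128 129 128 138 160 153 124 135 182 181 179 180 180]
255 [123 122 124 127 126 128 128 128 147 159 150 121 133 186 182 177 178 180]
256 [125 122 126 127 126 127 124 128 152 159 154 120 133 164 184 178 176 175]
257 [126 124 125 129 128 127 125 129 147 160 153 124 127 130 180 181 174 171]
258 [127 126 126 128 131 129 127 141 150 160 149 115 126 134 182 181 175 174]
259 [126 125 130 129 130 129 126 135 149 160 146  91 120 133 162 180 176 174]
260 [125 123 124 126 126 111 100 101 152 160 146  53  90 114 131 158 177 176]
261 [123 123 123 108  94  69  53  81 154 159 131  49  52  77 124 155 175 177]
262 [125 109  99  71  48  49  52  78 157 157 116  47  49  51  96 155 177 178]
263 [100  72  48  46  47  49  50  79 157 156 112  49  47  47  51  95 157 184]
264 [ 52  48  51  49  49  50  50  90 158 156 111  49  49  45  48  51 102 153]
265 [ 49  49  48  47  48  49  54  98 161 157 110  49  47  47  47  47  49  81]
266 [ 49  48  48  46  45  47  50  97 160 156  98  50  48  48  46  45  48  49]
267 [ 49  48  47  45  50  46  51  96 158 155  87  48  49  47  50  49  44  45]
268 [ 49  50  47  49  49  47  51  98 161 152  86  50  46  45  46  48  46  48]
269 [ 47  50  48  50  49  48  52  93 166 182  76  48  48  47  47  46  45  48]
270 [ 50  49  50  49  49  47  45  66 140 164  57  47  49  46  47  47  48  48]
271 [51 51 48 48 47 41 30 33 38 30 40 51 51 48 46 47 48 49]
272 [49 46 45 49 46 43 33 29 31 31 42 48 45 47 45 46 48 46]
273 [47 47 45 45 47 43 37 35 35 35 46 49 45 44 46 47 47 49]
274 [45 44 47 45 48 48 49 48 36 45 48 46 49 49 48 47 45 45]
275 [46 49 48 49 47 50 51 47 41 40 40 40 47 49 49 50 46 47]
[262.0659 320.2615]
[263.1909 299.3407]
[267.3295 222.4084]
```

View pics/s11.png

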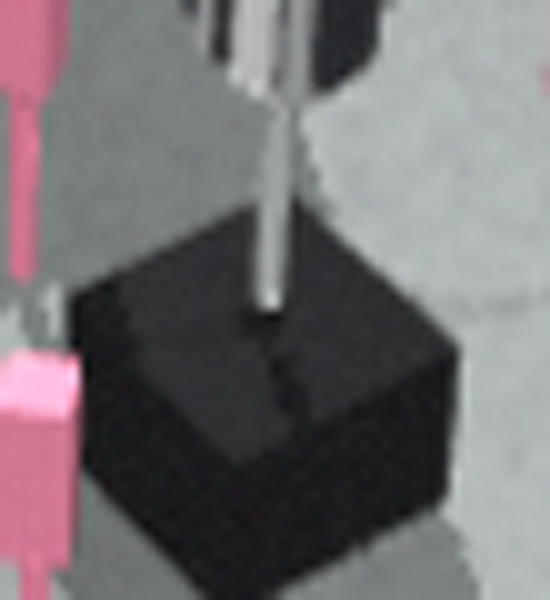

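Run:
```python
from h import *
np.set_printoptions(precision=4,suppress=True)
for f in("side3","side6"):
    g=cv2.cvtColor(cv2.imread(f"pics/{f}.png"),cv2.COLOR_BGR2GRAY).astype(float)
    A=g[267:277,268:284]; print(A.astype(int))
    w=np.clip(45-A,0,None); w[:, :3]=0; yy,xx=np.mgrid[267:277,268:284]; c=[(w*xx).sum()/w.sum(),(w*yy).sum()/w.sum()]; print(c,atz("side",c,.05))
```

```text
[[47 48 48 50 48 50 49 47 49 47 47 50 46 46 49 47]
 [49 50 50 51 49 46 44 47 49 46 49 51 50 43 51 50]
 [49 47 49 45 49 46 48 44 46 46 50 45 47 49 49 49]
 [51 48 47 53 44 46 43 36 47 47 48 48 49 49 48 48]
 [48 49 48 47 48 40 34 30 36 32 39 50 47 47 50 50]
 [46 50 49 50 47 44 38 30 30 27 42 51 49 45 47 47]
 [50 48 49 47 49 46 40 32 36 36 46 48 45 47 49 49]
 [48 51 47 48 48 45 49 43 46 44 47 49 46 49 45 46]
 [51 45 49 50 46 49 50 48 49 47 44 46 47 46 50 46]
 [49 48 47 51 46 47 49 49 49 45 49 49 47 48 47 48]]
[np.float64(275.6666666666667), np.float64(271.6954022988506)] [ 0.4808 -0.2847  0.05  ]
[[49 50 49 50 47 47 49 49 50 45 51 50 49 48 47 47]
 [46 47 50 47 50 51 50 51 51 48 47 47 46 46 48 49]
 [50 52 49 46 51 49 49 43 48 47 49 49 47 45 45 51]
 [49 48 48 49 51 47 44 40 48 38 45 49 49 46 46 47]
 [48 49 48 51 48 43 33 34 41 28 40 49 45 46 45 47]
 [48 48 50 45 47 42 33 30 29 27 38 50 45 49 45 45]
 [49 46 49 48 49 47 39 37 34 40 46 49 45 48 45 46]
 [48 46 48 49 48 51 47 47 43 49 44 50 49 50 47 47]
 [52 50 47 47 50 48 49 50 46 48 48 50 48 48 45 44]
 [50 50 49 49 50 46 49 47 53 49 48 47 47 46 46 49]]
[np.float64(275.77777777777777), np.float64(271.7426900584795)] [ 0.4809 -0.2849  0.05  ]
```

The pin axis is about 1.3 mm to the right of the hole in the side view; the TCP y is also 0.9 mm off its grasp value. I'll correct this and feel for the hole.

{"op": "move_arm", "data": {"linear": [[0.2,0,-1.2],[0,4,0],[0,2,0],[0,0,0],[0,0,0]], "delta_rot": [[0,0,0],[0,0,0],[0,0,0],[0,0,0],[0,0,0]]}}

```text
clock: 26.15
tool_pos: [0.4782, -0.2835, 0.1473]
orientation: [[-0.97, -0.0, 0.241], [-0.241, 0.0, -0.97], [0.0, -1.0, -0.0]]
wrist_force: [0.4, 0.1, 0.1]
opening: 0.177
```

{"op": "move_arm", "data": {"linear": [[0,1,0],[0,1,0],[0,0,0]], "delta_rot": [[0,0,0],[0,0,0],[0,0,0]]}}

```text
clock: 26.52
tool_pos: [0.4782, -0.2834, 0.1452]
orientation: [[-0.97, -0.0, 0.241], [-0.241, 0.0, -0.97], [0.0, -1.0, -0.0]]
wrist_force: [0.4, -0.1, 0.3]
opening: 0.182
```

{"op": "move_arm", "data": {"linear": [[0,1,0],[0,0,0],[0,0,0]], "delta_rot": [[0,0,0],[0,0,0],[0,0,0]]}}

```text
clock: 26.9
tool_pos: [0.4782, -0.2834, 0.1443]
orientation: [[-0.97, -0.0, 0.241], [-0.241, -0.0, -0.97], [0.0, -1.0, 0.0]]
wrist_force: [-0.5, 0.7, 0.0]
opening: 0.178
```

{"op": "move_arm", "data": {"linear": [[0,1,0],[0,0,0],[0,0,0]], "delta_rot": [[0,0,0],[0,0,0],[0,0,0]]}}

```text
clock: 27.28
tool_pos: [0.4782, -0.2834, 0.1433]
orientation: [[-0.97, -0.0, 0.241], [-0.241, 0.0, -0.97], [0.0, -1.0, -0.0]]
wrist_force: [0.0, 0.3, -0.1]
opening: 0.176
```

{"op": "move_arm", "data": {"linear": [[0,1.5,0],[0,1.5,0],[0,0,0],[0,0,0]], "delta_rot": [[0,0,0],[0,0,0],[0,0,0],[0,0,0]]}}

```text
clock: 27.78
tool_pos: [0.4782, -0.2834, 0.1403]
orientation: [[-0.97, -0.0, 0.241], [-0.241, -0.0, -0.97], [0.0, -1.0, 0.0]]
wrist_force: [0.1, 0.3, -0.9]
opening: 0.179
```

{"op": "move_arm", "data": {"linear": [[0,2,0],[0,2,0],[0,0,0]], "delta_rot": [[0,0,0],[0,0,0],[0,0,0]]}}

```text
clock: 28.15
tool_pos: [0.4781, -0.2834, 0.136]
orientation: [[-0.97, -0.0, 0.241], [-0.241, 0.0, -0.97], [0.0, -1.0, -0.0]]
wrist_force: [0.6, -0.2, -1.0]
opening: 0.175
```

It went in without force. Next I'll lower it nearly all the way.

{"op": "move_arm", "data": {"linear": [[0,3,0],[0,4,0],[0,4,0],[0,4,0],[0,3,0],[0,0,0]], "delta_rot": [[0,0,0],[0,0,0],[0,0,0],[0,0,0],[0,0,0],[0,0,0]]}}

```text
clock: 28.9
tool_pos: [0.4781, -0.2833, 0.118]
orientation: [[-0.97, -0.0, 0.241], [-0.241, 0.0, -0.97], [0.0, -1.0, -0.0]]
wrist_force: [0.4, -0.6, 0.5]
opening: 0.182
```

{"op": "move_arm", "data": {"linear": [[0,4,0],[0,4,0],[0,3,0],[0,2,0],[0,1.5,0],[0,0,0],[0,0,0]], "delta_rot": [[0,0,0],[0,0,0],[0,0,0],[0,0,0],[0,0,0],[0,0,0],[0,0,0]]}}

```text
clock: 29.78
tool_pos: [0.4783, -0.2835, 0.1039]
orientation: [[-0.97, 0.0, 0.241], [-0.241, -0.0, -0.97], [-0.0, -1.0, 0.0]]
wrist_force: [0.6, -0.4, -1.0]
opening: 0.178
```

{"op": "move_arm", "data": {"linear": [[0,1,0],[0,1,0],[0,1,0],[0,0,0],[0,0,0]], "delta_rot": [[0,0,0],[0,0,0],[0,0,0],[0,0,0],[0,0,0]]}}

```text
clock: 30.4
tool_pos: [0.4782, -0.2834, 0.1008]
orientation: [[-0.97, 0.0, 0.241], [-0.241, -0.0, -0.97], [0.0, -1.0, 0.0]]
wrist_force: [-0.2, -0.5, 0.3]
opening: 0.172
```

{"op": "move_arm", "data": {"linear": [[0,0.5,0],[0,0,0],[0,0,0]], "delta_rot": [[0,0,0],[0,0,0],[0,0,0]]}}

```text
clock: 30.78
tool_pos: [0.4783, -0.2834, 0.1005]
orientation: [[-0.97, 0.0, 0.241], [-0.241, -0.0, -0.97], [-0.0, -1.0, 0.0]]
wrist_force: [-1.6, 0.7, 4.4]
opening: 0.179
```

It is on the bottom, with a 4 N upward reaction. I'll open the jaws, then retreat straight up.

{"op": "move_arm", "data": {"linear": [[0,0,0],[0,0,0],[0,0,0],[0,0,0],[0,0,0],[0,0,0]], "delta_rot": [[0,0,0],[0,0,0],[0,0,0],[0,0,0],[0,0,0],[0,0,0]], "gripper": 50}}

```text
clock: 31.52
tool_pos: [0.4782, -0.2834, 0.1003]
orientation: [[-0.97, -0.0, 0.241], [-0.241, -0.0, -0.97], [0.0, -1.0, 0.0]]
wrist_force: [-0.3, 0.4, 0.3]
opening: 0.586
```

{"op": "move_arm", "data": {"linear": [[0,-6,0],[0,-14,0],[0,-20,0],[0,-20,0],[0,-20,0],[0,-20,0],[0,-15,0],[0,0,0],[0,0,0]], "delta_rot": [[0,0,0],[0,0,0],[0,0,0],[0,0,0],[0,0,0],[0,0,0],[0,0,0],[0,0,0],[0,0,0]]}}

```text
clock: 32.65
tool_pos: [0.478, -0.2833, 0.2148]
orientation: [[-0.97, -0.001, 0.241], [-0.241, 0.0, -0.97], [0.0, -1.0, -0.001]]
wrist_force: [0.2, 0.6, 0.8]
opening: 0.585
```

Run:
```python
from h import *
im=imaging.capture("side"); cv2.imwrite("pics/side8.png",im)
st=monitor.read_state();print(st["clock"],st["tool_pos"],st["opening"],st["wrist_force"])
cv2.imwrite("pics/s12.png",cv2.resize(im[130:330,180:350],None,fx=3,fy=3,interpolation=2))
s0=cv2.cvtColor(cv2.imread("pics/side0.png"),cv2.COLOR_BGR2GRAY)
g=cv2.cvtColor(im,cv2.COLOR_BGR2GRAY)
print(g[246:255,270:284]);print(s0[246:255,270:284])
```

```text
32.7 [ 0.47795696 -0.28322274  0.21453127] 0.5812251628076984 [ 0.92544598 -0.38049576  0.13679932]
[[130 128 128 130 129 127 127 130 179 179 180 176 178 179]
 [129 127 129 129 129 131 170 231 216 180 180 180 184 184]
 [125 128 128 128 133 187 242 253 249 241 207 185 186 185]
 [127 127 128 137 189 246 253 253 253 254 244 225 198 184]
 [128 127 136 190 249 253 253 253 253 253 253 251 213 180]
 [127 127 134 211 247 251 254 253 253 253 253 244 196 177]
 [130 128 134 191 192 228 246 252 252 252 242 185 191 180]
 [126 129 136 201 182 180 194 238 245 235 180 177 194 181]
 [127 127 135 194 181 182 182 185 211 169 173 173 174 180]]
[[130 132 129 131 131 130 130 136 181 182 182 180 179 180]
 [130 129 131 132 134 172 235 208 180 183 185 185 185 188]
 [128 130 130 134 188 245 254 250 237 226 198 188 189 188]
 [131 129 136 193 247 254 254 254 253 251 243 227 185 187]
 [130 132 164 245 254 254 254 253 253 254 254 234 182 184]
 [128 135 174 238 248 254 253 253 253 254 245 193 183 181]
 [131 137 167 184 203 246 249 253 253 245 188 177 187 183]
 [130 136 173 186 183 183 223 245 238 181 178 177 172 182]
 [130 135 175 184 186 184 185 187 171 177 179 176 169 181]]
```

View pics/s12.png

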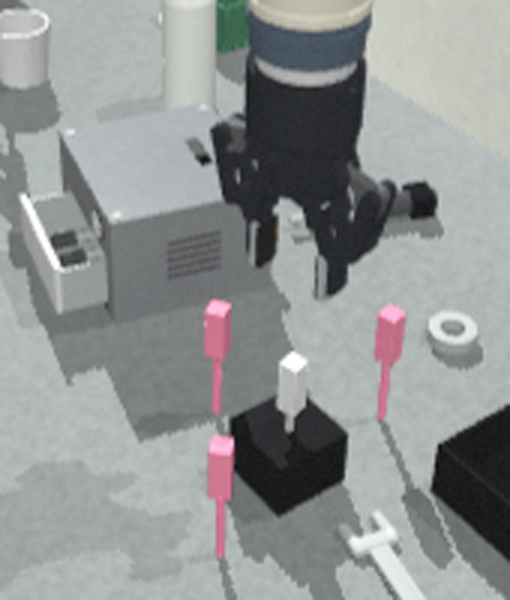

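The white pin stands fully down in its block at crop (292,385). The tray is out at (60,250), and the pink pins and bystanders look unmoved. Handing in.

Run:
```python
from plant import job
print(job.hand_in())
```

```text
the job is handed in; nothing more can be done
None
```

The release pin freed the tray and is back in its own block, released; I handed the job in at about 33 s of the 72 s. No verdict is reported.

- **What I did:** I took the white-handled pin, not one of the pink look-alikes, and put it through the slot without touching its edges. Sliding it lightly along the plate at about 6 N, I found the well roughly 12 mm towards the unit's -y. I then pressed the catch down about 7 mm, and the tray sprang out. The highest vertical force I read at the unit was 6 N. Forces are only reported at the end of each move, so a brief higher one in between could have gone unseen.
- **Last checks that passed:** the pin touched bottom at the same tool height as when I first gripped it (0.1005 against 0.1004 m). The last side picture shows it upright, the gripper open well above it, and the tray out. The wrench, collar and pink pins in view look unmoved.
- **Checks that disagreed:** the two cameras differed by about 3 mm on the pin's position. I worked around this with relative measurements, and I corrected the return to the hole by about 1 mm from the side picture. The pin's handle now sits about 1 pixel (2 mm) from where it was, a lean of about 0.02 rad.
- **Not checked:** I judged the tray's travel only by eye, not against the 35 mm needed. I also took no clear top view at the end, so I didn't check every bystander.

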